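# Find the sleeve with the steel core and offer it to the chuck

## Robot

A 6-joint arm with a two-finger parallel gripper is mounted at the origin on the work surface. World frame = base frame: x ahead of the robot, y to its left, z up, the work surface at z = 0. Lengths are in mm, angles in rad, forces in N, time in s.
With the tool pointing down it reaches from about 325 to 850 mm from the base axis. Payload 15.5 kg.
Tool frame: the origin (TCP) lies at the very end of the fingers, on their centre line; the grasp point (between the pads) lies 19 mm behind it (robot.grip_depth is the distance from the TCP to the grasp point, in mm); z points along the fingers, y is the line along which they close (so a half turn about z gives the same grasp; the last joint's range is limited). The gripper opens to 91 mm and grips with 3 to 60 N. Pads are 32 mm wide; open, the fingers measure 118 mm over their backs; the gripper's body (76 mm by 178 mm) begins 60 mm behind the grasp point.
Start: joints at [-1.254, 0.494, 1.345, -0, 1.302, -0.096], TCP at [250.736, -572.501, 213.915] pointing down, gripper open.
Joint ranges: [-2.91, 2.91], [-0.82, 2.16], [0.22, 2.67], [-1.22, 4.37], [0.12, 2.79], [-3.08, 3.08]. Speed limits (rad/s): [1.89, 1.89, 2.57, 3.01, 3.01, 3.01].

## Interface

Orientations are given as a unit quaternion [x, y, z, w].
In Python, from plant import robot gives the robot as it stands.
- The arm moves only by the tool move_arm, never from a script. Its argument "steps" is a list of rows, each a list of 5 numbers: the shift along the world's x, y, z in mm, then the turn about the world's z in rad, then the opening in per cent of the stroke, from 0 (shut) to 100 (fully open). A call has 1 to 10 rows; each row shifts and turns the commanded pose from where the row before left it; what a row does not reach is not made up. A row lasts 1/12 s, in which the tool goes at most 41.7 mm and 7.16 degrees, less where a joint would pass 70% of its speed; a pose out of reach is approached as far as the arm can. A call is refused whole if a number of a shift passes 41.7 or a number of a turn 0.125, either way. A call with a gripper value outside its range is refused whole. The fingers move at their own pace and stop on an object; "force" is the grip in N (left out, the last holds). Time passes only in rows, so rows that do not move let the fingers close. It gives the time, the measured TCP pose, the force, the opening and the grip force at its end, in the units of the state.
- robot.get_state(): the state, without advancing time (a new reading comes with each control period).
- robot.grab_frame(name): name is "scene" or "top"; returns (picture, depth): 384x512x3 uint8, red, green, blue; 384x512 float32, mm along the optical axis (not along the pixel's ray), 0 where there is no reading.
- robot.get_calibration(name): a dict with "mtx" (3x3 intrinsics, pixels), "eye" and "rotation" of the camera in the world. Camera axes: x right, y down, z forward; pixel columns grow to the right and rows downward; lengths in mm; the calibration is good to about 2 mm. A picture is of the moment at which its call begins. get_calibration takes no time and is no camera call.
- robot.close_job(): hands the job in; it is judged then, once.
Trained networks look in the newest picture that a camera, given by its name, has taken for a name from the list of things; names that differ only in an ending like _2 or _b are one class to them, and where a whole thing is asked for, a point or a joint stands for the part that bears it (a point fixed in the world has none). Each returns a list of dicts, best first, with "confidence" (0 to 1); they miss things now and then, are a little off and sometimes report something else, mostly with a low value. They report only what shows in the picture. A call takes as long as a camera call. They do not tell look-alikes from the thing itself.
- robot.search_frame(camera, thing): "uv" ([column, row] in pixels, amid what is visible of it).
- robot.regions_of(camera, thing): "pixels" (384x512 bool, what is visible of it) and "uv" ([column, row] in pixels, amid what is visible of it).
- robot.mark_of(camera, thing): "uv" ([column, row] in pixels: a listed point, or the origin of a listed thing).
The state is a dict: "time": time; "joint_pos": joint angles; "qd": joint speeds; "joint_efforts": joint torques, N m; "position": TCP position; "tool_rot": TCP orientation; "force": force on the tool from outside, world axes, zero at the start; "moment": the same for the moment, N m; "width": finger opening in mm; "gripper_force": force on a finger pad.
Only numpy, scipy, OpenCV 4.12 (cv2) and the standard library are available. Lean on these libraries where they do the work, as an engineer would, in place of code of your own. Each camera call takes 0.05 s, during which the arm holds its last target. There are 200 camera calls.

## Task

Open the three-jaw chuck by turning its crank one full turn anticlockwise (seen from above). Then lift the left sleeve (as seen from the robot) well clear of the wooden board, set it back standing in its half, lift the right one likewise, and judge by weight which one has the steel core inside. Finish while holding the heavier sleeve upright and still, its lower end centred between the open jaws and about half-way down them, touching neither jaws nor chuck, with the lighter sleeve standing on its own half of the board; never tip a sleeve over, and leave the hammer, oil tin and bin alone.

Things in the scene. Friction and masses are not known exactly. Their poses are not given: they have to be found in the camera images.
- chuck_mouth (a point): three-jaw steel chuck lying flat, fixed to the bench, axis vertical, 150 mm across its base; this point lies on its axis at the height of the jaw tops, 90 mm above the bench. The flat chuck face is 30 mm below the point; the jaws (16 mm wide) stand on it, their inner ends 15 mm from the axis when shut and 27 mm after one full turn, their outer ends at most 56 mm from the axis
- scroll (a joint): turn of the steel scroll ring of the chuck, rad; grows anticlockwise seen from above and opens the jaws by 1.9 mm each per rad; runs from 0 to a stop at 6.75, starts between 0.1 and 0.35, needs about 1.5 N at the crank handle and stays where it is left
- crank_grip (a point): upright round black crank handle, 19 mm diameter, on the arm of the scroll ring, 90 mm from the chuck's axis; the grip turns freely about its own pin; its top is 130 mm above the bench and this point lies on its centre line 20 mm below the top
- board: fixed wooden board 120 x 270 x 15 mm (x, y, z); origin at the centre of its underside on the bench; y runs along its length towards the left half, z up; a strip 4 mm high and 8 mm wide divides the halves
- sleeve_left_mid (a point): closed plain steel cylinder, 36 mm diameter, 80 mm tall, standing upright on the board, on its left (+y) half (the left side as seen from the robot); looks the same as the other one; 0.24 to 0.52 kg with whatever core is sealed inside (the heavier is heavier by at least 0.19 kg); the core has up to 4 mm of play; this point is its centre, half-way up, z along its axis
- sleeve_right_mid (a point): closed plain steel cylinder, 36 mm diameter, 80 mm tall, standing upright on the board, on its right (-y) half (the right side as seen from the robot); looks the same as the other one; 0.24 to 0.52 kg with whatever core is sealed inside (the heavier is heavier by at least 0.19 kg); the core has up to 4 mm of play; this point is its centre, half-way up, z along its axis
- sleeve_left: the left sleeve again; origin at the centre of its underside
- sleeve_right: the right sleeve again; origin at the centre of its underside
- chuck: the chuck again; origin on its axis at bench level, z up
- hammer: bystander: hammer lying flat, 260 mm long; leave alone
- oil_tin: bystander: round green tin, 60 mm diameter, 120 mm tall; leave alone
- bin: bystander: open grey bin 160 x 120 x 60 mm; leave alone
Things that resemble listed ones, but are neither listed nor needed, are in the scene too. What is shaped like the sleeve_right but pink or red is not meant.

How it is judged (in metres and radians):
On the way, in this order (a step that is already met when the one before it is completed fails the run):
1. the crank has been turned one full turn and the chuck is open (value of joint scroll above 6.2 rad and z of sleeve_left_mid in the frame of board between 0.045 and 0.065 m and angle between each of sleeve_left_mid, sleeve_right_mid's own z axis and vertical below 0.12 rad and y of sleeve_left_mid in the frame of board above 0 m and z of sleeve_right_mid in the frame of board between 0.045 and 0.065 m and y of sleeve_right_mid in the frame of board below 0 m), for 0.2 s.
2. the left sleeve is held clear of the board by 30 mm while the right one stands (z of sleeve_left_mid in the frame of board above 0.085 m and contact force between sleeve_left and the fingers above 1 N and contact force between sleeve_left and board below 0.1 N and z of sleeve_right_mid in the frame of board between 0.045 and 0.065 m and angle between sleeve_right_mid's own z axis and vertical below 0.12 rad and y of sleeve_right_mid in the frame of board below 0 m), for 0.4 s.
3. the left sleeve stands on its half again and the right one is held clear of the board by 30 mm (z of sleeve_right_mid in the frame of board above 0.085 m and contact force between sleeve_right and the fingers above 1 N and contact force between sleeve_right and board below 0.1 N and z of sleeve_left_mid in the frame of board between 0.045 and 0.065 m and angle between sleeve_left_mid's own z axis and vertical below 0.12 rad and y of sleeve_left_mid in the frame of board above 0 m), for 0.4 s.
At the end, for the whole second after the job is handed in: Ring past 6.2 rad. Heavier sleeve gripped, still, within 7 degrees of upright, centre within 9 mm of the chuck axis and 15 to 35 mm above the jaw tops, not touching the chuck. Other sleeve upright and still on its half of the board, loading it by under 3.6 N, as only the lighter does (value of joint scroll above 6.2 rad and ((horizontal distance between sleeve_left_mid and chuck_mouth below 0.009 m and z of sleeve_left_mid in the frame of chuck_mouth between 0.015 and 0.035 m and angle between each of sleeve_left_mid, sleeve_right_mid's own z axis and vertical below 0.12 rad and contact force between sleeve_left and chuck below 0.5 N and contact force between sleeve_left and the fingers above 1 N and linear speed of each of sleeve_left, sleeve_right below 0.02 m/s and z of sleeve_right_mid in the frame of board between 0.045 and 0.065 m and y of sleeve_right_mid in the frame of board below 0 m and contact force between sleeve_right and board between 0.8 and 3.6 N and contact force between sleeve_right and the fingers below 0.1 N) or (horizontal distance between sleeve_right_mid and chuck_mouth below 0.009 m and z of sleeve_right_mid in the frame of chuck_mouth between 0.015 and 0.035 m and angle between each of sleeve_right_mid, sleeve_left_mid's own z axis and vertical below 0.12 rad and contact force between sleeve_right and chuck below 0.5 N and contact force between sleeve_right and the fingers above 1 N and linear speed of each of sleeve_right, sleeve_left below 0.02 m/s and z of sleeve_left_mid in the frame of board between 0.045 and 0.065 m and y of sleeve_left_mid in the frame of board above 0 m and contact force between sleeve_left and board between 0.8 and 3.6 N and contact force between sleeve_left and the fingers below 0.1 N))); the arm keeps its last pose, push and grip.
It fails at once if the hammer, oil tin or bin is moved more than 25 mm (distance of any of hammer, oil_tin, bin from where it was at the start of the episode above 0.025 m).
It fails at once if a sleeve is tipped over (angle between any of sleeve_left_mid, sleeve_right_mid's own z axis and vertical above 0.6 rad).
It also fails if it takes over 69 s, if anything falls off the work surface, if the arm or the gripper's body presses on something with over 40 N, if the wrist force passes 120 N, or if a joint passes its speed limit or range.

## Working session

There is one attempt and no reset: what is moved stays moved. The work goes in short steps, Python scripts to look and compute and a tool call to move; the robot and the scene stay as the last step left them, time stands still between calls to the robot, and variables do not carry over. Pictures are saved under pics/ and viewed, at most 10 in all, crops included, and the job is handed in when it is done.

Besides the shell and the picture viewer there is one more tool, called after ">>>" by a JSON object that holds its "name" and its "arguments", one argument or row to a line. move_arm: Moves the arm, as the interface text tells. Its arguments: {"type":"object","properties":{"steps":{"type":"array","items":{"type":"array","items":{"type":"number"}}},"force":{"type":"number"}},"required":["steps"]}

```bash
mkdir -p pics; cat > h.py <<'E'
import numpy as np, cv2
from plant import robot
def pt(cam,uv,z=None,depth=None):
    c=robot.get_calibration(cam);K=np.array(c["mtx"]);R=np.array(c["rotation"]);e=np.array(c["eye"]).ravel()
    r=R@np.linalg.inv(K)@np.array([uv[0],uv[1],1.0])
    s=(z-e[2])/r[2] if z is not None else depth
    return e+s*r
def cloud(cam,d):
    c=robot.get_calibration(cam);K=np.array(c["mtx"]);R=np.array(c["rotation"]);e=np.array(c["eye"]).ravel()
    v,u=np.mgrid[:d.shape[0],:d.shape[1]]
    r=np.stack([u,v,np.ones_like(u)],-1)@np.linalg.inv(K).T@R.T
    return e+r*d[...,None]
E
python3 - <<'E'
from h import *
for c in("scene","top"):
    im,d=robot.grab_frame(c); cv2.imwrite(f"pics/{c}0.png",im[...,::-1]); np.save(f"{c}0.npy",d)
    k=robot.get_calibration(c);print(c,np.round(k["eye"],0),np.round(k["rotation"],2).tolist())
    for t,z in(("chuck_mouth",90),("crank_grip",110),("sleeve_left_mid",55),("sleeve_right_mid",55),("board",0),("chuck",0)):
        print(t,[(np.round(m["uv"]).tolist(),round(m["confidence"],2),np.round(pt(c,m["uv"],z)).tolist()) for m in robot.mark_of(c,t)[:4]])
E
```

```text
scene [1331.  718.  945.] [0.37, 0.82, -0.39, -0.17]Traceback (most recent call last):
  File "<stdin>", line 6, in <module>
  File "h.py", line 5, in pt
    r=R@np.linalg.inv(K)@np.array([uv[0],uv[1],1.0])
      ~^~~~~~~~~~~~~~~~~
ValueError: matmul: Input operand 1 has a mismatch in its core dimension 0, with gufunc signature (n?,k),(k,m?)->(n?,m?) (size 3 is different from 4)
```

```bash
sed -i 's/^import numpy.*/&\nfrom scipy.spatial.transform import Rotation as Ro/; s/R=np.array(c\["rotation"\])/R=Ro.from_quat(c["rotation"]).as_matrix()/' h.py
python3 - <<'E'
from h import *
for c in("scene","top"):
    im,d=robot.grab_frame(c); cv2.imwrite(f"pics/{c}0.png",im[...,::-1]); np.save(f"{c}0.npy",d)
    k=robot.get_calibration(c);print(c,np.round(k["eye"],0),np.round(Ro.from_quat(k["rotation"]).as_matrix(),2).tolist())
    for t,z in(("chuck_mouth",90),("crank_grip",110),("sleeve_left_mid",55),("sleeve_right_mid",55),("board",0),("chuck",0)):
        print(t,[(np.round(m["uv"]).tolist(),round(m["confidence"],2),np.round(pt(c,m["uv"],z)).tolist()) for m in robot.mark_of(c,t)[:4]])
E
```

```text
scene [1331.  718.  945.] [[-0.66, 0.48, -0.58], [0.75, 0.41, -0.52], [-0.01, -0.77, -0.63]]
chuck_mouth [([234.0, 167.0], 0.89, [531.0, -128.0, 90.0])]
crank_grip [([256.0, 160.0], 0.62, [466.0, -78.0, 110.0])]
sleeve_left_mid [([325.0, 230.0], 0.79, [548.0, 283.0, 55.0])]
sleeve_right_mid [([321.0, 197.0], 0.74, [428.0, 186.0, 55.0]), ([297.0, 210.0], 0.57, [535.0, 163.0, 55.0]), ([272.0, 235.0], 0.54, [674.0, 173.0, 55.0])]
board [([313.0, 231.0], 0.65, [531.0, 229.0, 0.0]), ([258.0, 159.0], 0.36, [341.0, -179.0, 0.0])]
chuck [([238.0, 186.0], 0.93, [522.0, -122.0, 0.0])]
top [ 386.    6. 1688.] [[0.02, -0.99, 0.1], [-1.0, -0.02, 0.01], [-0.01, -0.1, -0.99]]
chuck_mouth [([303.0, 199.0], 0.84, [527.0, -124.0, 90.0])]
crank_grip [([286.0, 222.0], 0.57, [450.0, -66.0, 110.0])]
sleeve_left_mid [([185.0, 196.0], 0.68, [536.0, 282.0, 55.0]), ([288.0, 218.0], 0.26, [467.0, -76.0, 55.0])]
sleeve_right_mid [([287.0, 218.0], 0.7, [464.0, -74.0, 55.0]), ([220.0, 160.0], 0.66, [662.0, 164.0, 55.0]), ([220.0, 194.0], 0.62, [544.0, 162.0, 55.0]), ([212.0, 233.0], 0.51, [408.0, 183.0, 55.0])]
board [([207.0, 199.0], 0.82, [532.0, 213.0, 0.0])]
chuck [([298.0, 200.0], 0.96, [532.0, -115.0, 0.0])]
```

View pics/scene0.png

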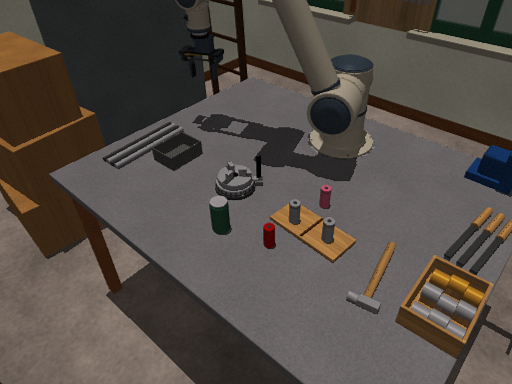

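View pics/top0.png

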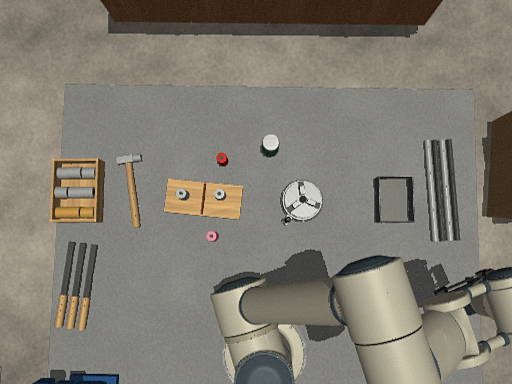

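Scene picture: the grey sleeves are at (329,230) and (295,212), with look-alikes pink (326,197) and red (269,236). The chuck is at (235,180), the black crank at (258,167), the oil tin at (220,215), the hammer at (375,280), and the bin at (178,150). Top picture: left sleeve (182,194), right sleeve (220,195), pink (211,236), red (222,158), chuck (302,201), crank (287,220), plus grey rods in the box (75,175-193). I choose the two grey cylinders standing on the board. Next I'll refine with depth and check one crop.

```bash
python3 - <<'E'
from h import *
a=cv2.imread("pics/scene0.png");b=cv2.imread("pics/top0.png")
A=cv2.resize(a[135:260,205:345],None,fx=4,fy=4,interpolation=cv2.INTER_CUBIC)[:500,:]
B=cv2.resize(b[170:240,265:330],None,fx=3.5,fy=3.5,interpolation=cv2.INTER_CUBIC)
o=np.zeros((500,790,3),np.uint8);o[:,:560]=A;o[:B.shape[0],560:560+B.shape[1]]=B[:,:230]
cv2.imwrite("pics/crop.png",o)
def circ(P,r):
    from scipy.optimize import least_squares
    f=least_squares(lambda p:np.hypot(P[:,0]-p[0],P[:,1]-p[1])-r,P[:,:2].mean(0)+[-10,-5],loss="soft_l1",f_scale=2);return np.round(f.x,1)
for c in("scene","top"):
    P=cloud(c,np.load(f"{c}0.npy"))
    for n,xy,lo,hi,rr in(("SL",(538,282),30,110,35),("SR",(538,163),30,110,35),("crank",(460,-72),85,145,28),("chuck",(529,-122),5,105,110),("jaws",(529,-122),82,100,62)):
        m=(np.hypot(P[...,0]-xy[0],P[...,1]-xy[1])<rr)&(P[...,2]>lo)&(P[...,2]<hi);Q=P[m]
        if len(Q)<5: print(c,n,len(Q));continue
        z=np.percentile(Q[:,2],97);T=Q[Q[:,2]>z-5];S=Q[Q[:,2]<z-12]
        print(c,n,len(Q),"ztop",round(z,1),"top mean/mid",T[:,:2].mean(0).round(1),((T.min(0)+T.max(0))/2)[:2].round(1),len(T),"circ",circ(S,18 if n[0]=="S" else 9.5) if len(S)>8 and n!="chuck" else "",
          "rng",Q.min(0).round(),Q.max(0).round())
    m=(P[...,2]>8)&(P[...,2]<25)&(abs(P[...,0]-535)<100)&(abs(P[...,1]-215)<170)
    r=cv2.minAreaRect(P[m][:,:2].astype(np.float32));print("board",r)
    m=(P[...,2]>50)&(P[...,2]<68)&(np.hypot(P[...,0]-529,P[...,1]+122)<85)
    r=cv2.minEnclosingCircle(P[m][:,:2].astype(np.float32));print("face",r,m.sum())
E
```

```text
scene SL 243 ztop 98.8 top mean/mid [544.8 290.4] [544.  289.9] 65 circ [543. 289.] rng [525. 272.  30.] [563. 308. 100.]
scene SR 224 ztop 97.0 top mean/mid [545.3 159.7] [544.6 158.6] 66 circ [544.2 158.7] rng [526. 141.  30.] [565. 179.  99.]
scene crank 62 ztop 131.6 top mean/mid [463.4 -70.2] [464.1 -71.3] 14 circ [459.5 -73.4] rng [456. -79.  86.] [472. -61. 135.]
scene chuck 1255 ztop 91.3 top mean/mid [ 519.8 -110.6] [ 517.9 -114. ] 103 circ  rng [ 446. -191.    5.] [620. -20. 105.]
scene jaws 97 ztop 93.3 top mean/mid [ 535.9 -123.6] [ 541.  -126.3] 64 circ  rng [ 501. -167.   82.] [578. -88.  98.]
board ((533.0274047851562, 222.6512451171875), (271.9546813964844, 124.46851348876953), 85.05009460449219)
face ((524.8346557617188, -116.23440551757812), 75.85706329345703) 507
top SL 117 ztop 101.3 top mean/mid [540.7 291. ] [542.6 289.8] 29 circ [527.7 264.3] rng [523. 273.  31.] [559. 307. 106.]
top SR 110 ztop 101.5 top mean/mid [540.8 163.8] [541.4 161.7] 26 circ [523.6 139.9] rng [524. 144.  33.] [558. 178. 103.]
top crank 29 ztop 137.5 top mean/mid [458.7 -74.5] [458.  -75.1] 6 circ  rng [449. -79. 102.] [465. -62. 140.]
top chuck 1629 ztop 91.3 top mean/mid [ 528.2 -124. ] [ 511.1 -115.8] 106 circ  rng [ 422. -223.    5.] [637. -13. 102.]
top jaws 126 ztop 96.5 top mean/mid [ 529.3 -124.5] [ 536.8 -127.2] 46 circ [ 552.7 -114.1] rng [ 498. -165.   82.] [573. -87.  98.]
board ((535.613525390625, 214.95225524902344), (196.689453125, 336.66009521484375), 0.7545183300971985)
face ((530.3853149414062, -124.12005615234375), 64.20230865478516) 905
```

View pics/crop.png

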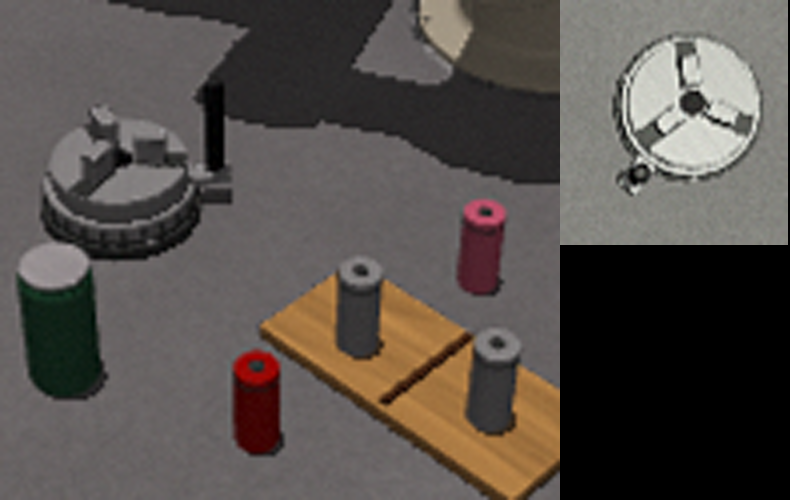

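The crop confirms the two plain grey sleeves on the board. The black crank is on the chuck's ring, at upper right in the scene view and lower left in the top view.

```bash
python3 - <<'E'
from h import *
s=robot.get_state();print(s);print(Ro.from_quat(s["tool_rot"]).as_matrix().round(3))
E
```

```text
{'time': 0.8, 'joint_pos': array([-1.25351952e+00,  4.93564881e-01,  1.34547704e+00,  1.03748884e-05,
        1.30246773e+00, -9.54707521e-02]), 'qd': array([ 0.00103525,  0.0010616 , -0.00163859, -0.00032407,  0.0006119 ,
        0.00079097]), 'joint_efforts': array([ 7.78405356e-04, -8.78625941e+01, -3.82227767e+01,  7.06306240e-02,
        4.40623274e-02,  8.98861026e-05]), 'position': array([ 250.73624504, -572.52980358,  213.94460858]), 'tool_rot': array([9.78780686e-01, 2.04910633e-01, 9.56420257e-06, 4.06915878e-05]), 'force': array([ 0.38051891, -0.93140214, -0.1697751 ]), 'moment': array([0.00433093, 0.0036681 , 0.04174886]), 'gripper_force': 0.0, 'width': 90.98161040372906}
[[ 0.916  0.401  0.   ]
 [ 0.401 -0.916 -0.   ]
 [ 0.     0.    -1.   ]]
```

>>> {"name": "move_arm", "arguments": {
  "steps": [
    [21,41,0,0,40],
    [21,41,0,0,40],
    [21,41,0,0,40],
    [21,41,0,0,40],
    [21,41,0,0,40],
    [21,41,0,0,40],
    [21,41,0,0,40],
    [21,41,0,0,40],
    [21,41,0,0,40],
    [18,41,0,0,40]
  ]
}}

```text
time: 1.63
position: [439.3, -198.9, 214.2]
tool_rot: [0.979, 0.205, 0.0, 0.0]
force: [0.8, 0.2, 0.1]
width: 36.5
gripper_force: 0.0
```

>>> {"name": "move_arm", "arguments": {
  "steps": [
    [0,20,0,0,45],
    [0,20,0,0,45],
    [0,20,0,0,45],
    [0,15,0,0,45],
    [0,0,0,0,45],
    [0,0,0,0,45]
  ]
}}

```text
time: 2.13
position: [438.5, -125.3, 214.1]
tool_rot: [0.979, 0.206, 0.0, 0.0]
force: [0.4, 0.2, 0.0]
width: 41.0
gripper_force: 0.0
```

>>> {"name": "move_arm", "arguments": {
  "steps": [
    [10,18,0,0,45],
    [11,18,0,0,45],
    [0,17,0,0,45],
    [0,0,-30,0,45],
    [0,0,-30,0,45],
    [0,0,-20,0,45],
    [0,0,-10,0,45],
    [0,0,-10,0,45],
    [0,0,-8,0,45],
    [0,0,0,0,45]
  ]
}}

```text
time: 2.97
position: [459.0, -73.2, 104.7]
tool_rot: [0.979, 0.205, -0.001, -0.0]
force: [-0.6, -0.2, 0.2]
width: 41.0
gripper_force: 0.0
```

```bash
python3 - <<'E'
from h import *
s=robot.get_state();print(s["position"],s["force"])
im,d=robot.grab_frame("scene");cv2.imwrite("pics/s1.png",cv2.resize(im[100:225,180:310,::-1],None,fx=4,fy=4,interpolation=cv2.INTER_CUBIC))
E
```

```text
[459.02000684 -73.16412846 104.69460021] [-0.56046864 -0.19425521  0.18949847]
```

View pics/s1.png

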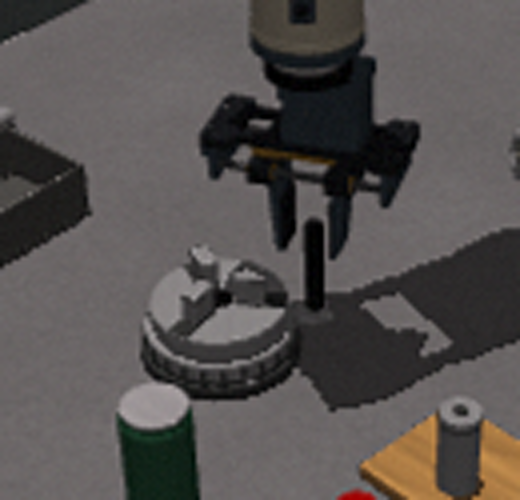

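The picture shows the open fingers straddling the black handle (crop 315,235). I'll go down a little and close.

>>> {"name": "move_arm", "arguments": {
  "steps": [
    [0,0,-8,0,45],
    [0,0,0,0,15],
    [0,0,0,0,10],
    [0,0,0,0,10],
    [0,0,0,0,10],
    [0,0,0,0,10],
    [0,0,0,0,10]
  ],
  "force": 12
}}

```text
time: 3.6
position: [459.3, -72.5, 98.1]
tool_rot: [0.979, 0.205, 0.0, -0.0]
force: [-2.2, 1.1, 4.1]
width: 18.8
gripper_force: 12.0
```

```bash
python3 - <<'E'
import numpy as np
t=np.radians(143.6)+np.arange(37)*6.25/36
P=90*np.c_[np.cos(t),np.sin(t)];D=np.diff(np.round(P),axis=0)
for i in range(0,36,9):print(D[i:i+9].astype(int).tolist(), (np.round(P[i+9])+[531.5,-125.7]))
E
```

```text
[[-9, -13], [-5, -14], [-3, -16], [-1, -15], [2, -16], [5, -15], [8, -13], [9, -13], [12, -10]] [ 477.5 -197.7]
[[13, -8], [15, -6], [15, -3], [16, -1], [15, 2], [15, 5], [14, 7], [12, 10], [11, 11]] [ 603.5 -180.7]
[[8, 14], [6, 14], [3, 15], [1, 16], [-2, 15], [-5, 15], [-7, 14], [-9, 12], [-12, 11]] [586.5 -54.7]
[[-13, 9], [-14, 6], [-15, 3], [-16, 1], [-16, -2], [-15, -4], [-13, -8], [-13, -9], [-11, -11]] [460.5 -69.7]
```

>>> {"name": "move_arm", "arguments": {
  "steps": [
    [-9,-13,0,0,10],
    [-5,-14,0,0,10],
    [-3,-16,0,0,10],
    [-1,-15,0,0,10],
    [0,0,0,0,10]
  ]
}}

```text
time: 4.02
position: [443.3, -133.2, 98.3]
tool_rot: [0.979, 0.204, 0.002, 0.001]
force: [6.7, -0.2, -3.0]
width: 18.4
gripper_force: 12.0
```

>>> {"name": "move_arm", "arguments": {
  "steps": [
    [4,-15,0,0,10],
    [5,-15,0,0,10],
    [8,-13,0,0,10],
    [9,-13,0,0,10],
    [12,-10,0,0,10],
    [0,0,0,0,10]
  ]
}}

```text
time: 4.52
position: [482.5, -198.9, 98.2]
tool_rot: [0.979, 0.204, 0.002, 0.001]
force: [2.6, 2.0, 4.6]
width: 18.6
gripper_force: 12.0
```

>>> {"name": "move_arm", "arguments": {
  "steps": [
    [13,-8,0,0,10],
    [15,-6,0,0,10],
    [15,-3,0,0,10],
    [16,-1,0,0,10],
    [15,2,0,0,10],
    [15,5,0,0,10],
    [14,7,0,0,10],
    [12,10,0,0,10],
    [11,11,0,0,10],
    [0,0,0,0,10]
  ]
}}

```text
time: 5.35
position: [605.9, -177.4, 97.9]
tool_rot: [0.979, 0.206, -0.001, -0.001]
force: [-7.4, 7.2, 12.0]
width: 18.4
gripper_force: 12.0
```

>>> {"name": "move_arm", "arguments": {
  "steps": [
    [7,14,1,0,10],
    [5,15,0,0,10],
    [3,15,0,0,10],
    [1,16,0,0,10],
    [-2,15,0,0,10],
    [-5,15,0,0,10],
    [-7,14,0,0,10],
    [-9,12,0,0,10],
    [-12,11,0,0,10],
    [0,0,0,0,10]
  ]
}}

```text
time: 6.18
position: [585.1, -50.5, 98.4]
tool_rot: [0.979, 0.205, -0.0, -0.001]
force: [4.8, 8.0, -11.8]
width: 18.3
gripper_force: 12.0
```

>>> {"name": "move_arm", "arguments": {
  "steps": [
    [-13,9,0,0,10],
    [-14,6,0,0,10],
    [-15,3,0,0,10],
    [-16,1,0,0,10],
    [-16,-2,0,0,10],
    [-15,-5,0,0,10],
    [-13,-9,0,0,10],
    [-12,-10,0,0,10],
    [-11,-12,0,0,10],
    [0,0,0,0,10]
  ]
}}

```text
time: 7.02
position: [459.3, -72.7, 98.5]
tool_rot: [0.979, 0.205, -0.001, -0.0]
force: [-6.8, 3.3, -6.1]
width: 18.6
gripper_force: 12.0
```

>>> {"name": "move_arm", "arguments": {
  "steps": [
    [0,0,0,0,45],
    [0,0,0,0,45],
    [0,0,0,0,45],
    [0,0,20,0,45],
    [0,0,30,0,70],
    [0,0,30,0,70],
    [0,0,25,0,70],
    [0,0,0,0,70]
  ]
}}

```text
time: 7.68
position: [464.4, -71.9, 208.5]
tool_rot: [0.979, 0.205, 0.003, 0.002]
force: [1.0, -0.7, 0.7]
width: 62.7
gripper_force: 0.0
```

>>> {"name": "move_arm", "arguments": {
  "steps": [
    [5,30,0,0,70],
    [8,34,0,0,70],
    [8,34,0,0,70],
    [8,34,0,0,70],
    [8,34,0,0,70],
    [8,34,0,0,70],
    [8,34,0,0,70],
    [8,34,0,0,70],
    [8,34,0,0,70],
    [0,0,0,0,70]
  ]
}}

```text
time: 8.52
position: [531.7, 236.2, 203.5]
tool_rot: [0.978, 0.207, 0.001, -0.001]
force: [-1.9, -0.8, 0.5]
width: 63.8
gripper_force: 0.0
```

```bash
cat > loc.py <<'E'
from h import *
from scipy.optimize import least_squares
def sleeves(c,near):
    d=robot.grab_frame(c)[1];P=cloud(c,d)
    for xy in near:
        m=(np.hypot(P[...,0]-xy[0],P[...,1]-xy[1])<32)&(P[...,2]>25)&(P[...,2]<110);Q=P[m]
        if len(Q)<20: print(c,xy,len(Q));continue
        zt=np.percentile(Q[:,2],95);T=Q[Q[:,2]>zt-6];S=Q[Q[:,2]<zt-10]
        f=least_squares(lambda p:np.hypot(S[:,0]-p[0],S[:,1]-p[1])-18,T[:,:2].mean(0),loss="soft_l1") if len(S)>15 else None
        print(c,"top",T[:,:2].mean(0).round(1),"side",f.x.round(1) if f else None,len(Q),zt.round(1))
E
python3 - <<'E'
from loc import *
s=robot.get_state();print(s["position"],s["force"],s["time"])
for c in("scene","top"):sleeves(c,[(543,290),(543,160)])
im,d=robot.grab_frame("scene");cv2.imwrite("pics/s2.png",cv2.resize(im[120:270,190:350,::-1],None,fx=4,fy=4,interpolation=cv2.INTER_CUBIC))
E
```

```text
[531.68572744 236.18930183 203.52165905] [-1.93184976 -0.84896142  0.46198567] 8.5167
scene top [545.4 290.4] side [542.7 288.9] 259 97.3
scene top [546.3 160.5] side [544.  158.6] 237 96.9
top (543, 290) 0
top top [540.1 158.6] side [542.6 161.6] 95 101.2
```

View pics/s2.png

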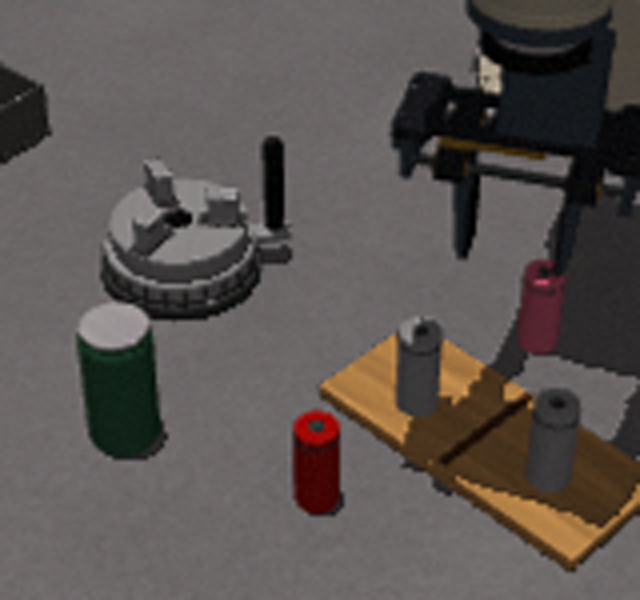

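The jaws have opened and both sleeves stand. On to the left sleeve (crop 553,440).

>>> {"name": "move_arm", "arguments": {
  "steps": [
    [4,18,0,0,75],
    [4,18,0,0,75],
    [3,17,0,0,75],
    [0,0,0,0,75],
    [0,0,-30,0,75],
    [0,0,-30,0,75],
    [0,0,-20,0,75],
    [0,0,0,0,75]
  ]
}}

```text
time: 9.33
position: [539.1, 281.2, 120.1]
tool_rot: [0.979, 0.204, -0.003, 0.001]
force: [-0.9, -0.8, -0.8]
width: 68.3
gripper_force: 0.0
```

>>> {"name": "move_arm", "arguments": {
  "steps": [
    [4,8,0,0,75],
    [0,0,0,0,75],
    [0,0,-20,0,75],
    [0,0,-20,0,75],
    [0,0,-15,0,75],
    [0,0,-10,0,75],
    [0,0,-4,0,75],
    [0,0,0,0,75]
  ]
}}

```text
time: 10.0
position: [545.8, 291.5, 55.2]
tool_rot: [0.979, 0.205, 0.0, -0.0]
force: [-0.2, -0.2, 0.7]
width: 68.4
gripper_force: 0.0
```

>>> {"name": "move_arm", "arguments": {
  "steps": [
    [-2,-2,-3,0,75],
    [0,0,0,0,60],
    [0,0,0,0,45],
    [0,0,0,0,35],
    [0,0,0,0,25],
    [0,0,0,0,25],
    [0,0,0,0,25],
    [0,0,0,0,25]
  ],
  "force": 25
}}

```text
time: 10.67
position: [543.7, 289.7, 52.2]
tool_rot: [0.979, 0.205, 0.0, -0.0]
force: [-1.3, 2.4, 4.5]
width: 35.6
gripper_force: 24.9
```

>>> {"name": "move_arm", "arguments": {
  "steps": [
    [0,0,10,0,25],
    [0,0,15,0,25],
    [0,0,15,0,25],
    [0,0,10,0,25],
    [0,0,5,0,25],
    [0,0,0,0,25],
    [0,0,0,0,25],
    [0,0,0,0,25]
  ]
}}

```text
time: 11.33
position: [542.9, 289.2, 106.2]
tool_rot: [0.979, 0.205, -0.001, 0.0]
force: [-1.0, -0.2, -5.2]
width: 36.0
gripper_force: 24.9
```

```bash
cat > w.py <<'E'
from h import *
F=[];J=[]
for i in range(8):
    robot.grab_frame("top");s=robot.get_state();F.append(s["force"]);J.append(s["joint_efforts"])
print(s["position"],s["width"],s["time"],np.mean(F,0).round(2),np.std(F,0).round(2),np.mean(J,0).round(3))
E
python3 w.py
```

```text
[543.40478383 289.39449151 106.75497125] 36.08837052688373 11.7333 [ 0.18  0.04 -4.95] [0.38 0.47 0.53] [-0.0000e+00 -9.3382e+01 -3.2710e+01  3.3000e-02 -7.1000e-02  0.0000e+00]
```

>>> {"name": "move_arm", "arguments": {
  "steps": [
    [0,0,-15,0,25],
    [0,0,-15,0,25],
    [0,0,-12,0,25],
    [0,0,-7,0,25],
    [0,0,-3,0,25],
    [0,0,-1.5,0,25],
    [0,0,0,0,25],
    [0,0,0,0,25]
  ]
}}

```text
time: 12.4
position: [543.8, 289.6, 54.0]
tool_rot: [0.979, 0.205, 0.0, -0.0]
force: [0.3, -0.5, -5.3]
width: 35.8
gripper_force: 24.9
```

>>> {"name": "move_arm", "arguments": {
  "steps": [
    [0,0,-1,0,25],
    [0,0,-0.5,0,25],
    [0,0,0,0,25],
    [0,0,0,0,25]
  ]
}}

```text
time: 12.73
position: [543.7, 289.5, 52.2]
tool_rot: [0.979, 0.205, 0.0, -0.0]
force: [0.6, 0.2, -1.1]
width: 36.1
gripper_force: 24.9
```

Seated; I'll release, rise and go to the right sleeve.

>>> {"name": "move_arm", "arguments": {
  "steps": [
    [0,0,-0.3,0,25],
    [0,0,0,0,50],
    [0,0,0,0,75],
    [0,0,0,0,75],
    [0,0,0,0,75],
    [0,0,0,0,75],
    [0,0,20,0,75],
    [0,0,35,0,75],
    [0,0,35,0,75],
    [0,0,0,0,75]
  ]
}}

```text
time: 13.57
position: [546.4, 290.7, 147.9]
tool_rot: [0.979, 0.205, 0.004, -0.001]
force: [0.7, 0.8, 1.5]
width: 68.3
gripper_force: 0.0
```

>>> {"name": "move_arm", "arguments": {
  "steps": [
    [0,-25,0,0,75],
    [0,-35,0,0,75],
    [0,-35,0,0,75],
    [0,-25,0,0,75],
    [0,-10,0,0,75],
    [0,0,0,0,75],
    [0,0,0,0,75],
    [0,0,0,0,75]
  ]
}}

```text
time: 14.23
position: [543.6, 160.4, 141.7]
tool_rot: [0.979, 0.205, 0.0, -0.0]
force: [0.2, 1.0, -0.0]
width: 68.2
gripper_force: 0.0
```

```bash
python3 - <<'E'
from loc import *
s=robot.get_state();print(s["position"],s["force"],s["width"])
sleeves("scene",[(543,290),(543,160)])
E
```

```text
[543.58711356 160.39014415 141.65807745] [ 0.19243168  0.97371512 -0.01378095] 68.22145402193453
scene top [545.5 289.1] side [543.4 287.8] 260 97.8
scene top [546.2 160.5] side [543.9 158.8] 235 96.7
```

>>> {"name": "move_arm", "arguments": {
  "steps": [
    [0,-1,-20,0,75],
    [0,0,-25,0,75],
    [0,0,-20,0,75],
    [0,0,-15,0,75],
    [0,0,-7,0,75],
    [0,0,-2,0,75],
    [0,0,0,0,75],
    [0,0,0,0,75]
  ]
}}

```text
time: 14.95
position: [544.0, 158.9, 53.4]
tool_rot: [0.979, 0.205, 0.001, 0.0]
force: [-0.1, 0.3, 0.8]
width: 68.0
gripper_force: 0.0
```

>>> {"name": "move_arm", "arguments": {
  "steps": [
    [0,0,0,0,60],
    [0,0,0,0,45],
    [0,0,0,0,35],
    [0,0,0,0,25],
    [0,0,0,0,25],
    [0,0,0,0,25],
    [0,0,0,0,25]
  ],
  "force": 25
}}

```text
time: 15.53
position: [543.6, 158.5, 52.8]
tool_rot: [0.979, 0.205, 0.0, -0.0]
force: [-0.9, 2.0, 3.6]
width: 36.3
gripper_force: 24.9
```

>>> {"name": "move_arm", "arguments": {
  "steps": [
    [0,0,10,0,25],
    [0,0,15,0,25],
    [0,0,15,0,25],
    [0,0,10,0,25],
    [0,0,5,0,25],
    [0,0,0,0,25],
    [0,0,0,0,25],
    [0,0,0,0,25]
  ]
}}

```text
time: 16.2
position: [543.0, 158.3, 107.0]
tool_rot: [0.979, 0.205, -0.001, -0.0]
force: [0.1, -0.6, -2.1]
width: 36.1
gripper_force: 24.9
```

```bash
python3 w.py
```

```text
[543.36665705 158.39805105 107.44526281] 36.44395147239835 16.6 [ 0.07 -0.3  -2.57] [0.22 0.41 0.41] [ 1.0000e-03 -8.4413e+01 -2.9745e+01  4.5000e-02 -6.7000e-02  0.0000e+00]
```

Right: 2.6 N, left: 5.0 N, so the left sleeve is heavier. Setting the right one back.

>>> {"name": "move_arm", "arguments": {
  "steps": [
    [0,0,-15,0,25],
    [0,0,-15,0,25],
    [0,0,-12,0,25],
    [0,0,-7,0,25],
    [0,0,-3,0,25],
    [0,0,-2,0,25],
    [0,0,0,0,25],
    [0,0,0,0,25]
  ]
}}

```text
time: 17.27
position: [543.8, 158.5, 54.1]
tool_rot: [0.979, 0.205, 0.0, -0.0]
force: [1.0, -0.1, -2.1]
width: 36.2
gripper_force: 24.9
```

>>> {"name": "move_arm", "arguments": {
  "steps": [
    [0,0,-0.7,0,25],
    [0,0,0,0,25],
    [0,0,0,0,25]
  ]
}}

```text
time: 17.52
position: [543.6, 158.4, 53.2]
tool_rot: [0.979, 0.205, 0.0, -0.0]
force: [-0.1, -1.0, -2.6]
width: 36.3
gripper_force: 24.9
```

>>> {"name": "move_arm", "arguments": {
  "steps": [
    [0,0,-0.6,0,25],
    [0,0,0,0,25],
    [0,0,0,0,25],
    [0,0,0,0,25]
  ]
}}

```text
time: 17.85
position: [543.7, 158.6, 52.7]
tool_rot: [0.979, 0.205, 0.0, -0.0]
force: [-0.8, 1.1, 6.2]
width: 36.4
gripper_force: 24.9
```

>>> {"name": "move_arm", "arguments": {
  "steps": [
    [0,0,0.3,0,25],
    [0,0,0,0,50],
    [0,0,0,0,75],
    [0,0,0,0,75],
    [0,0,0,0,75],
    [0,0,0,0,75],
    [0,0,20,0,75],
    [0,0,35,0,75],
    [0,0,35,0,75],
    [0,0,0,0,75]
  ]
}}

```text
time: 18.68
position: [546.4, 159.0, 148.5]
tool_rot: [0.979, 0.205, 0.004, 0.0]
force: [2.4, 0.7, 0.7]
width: 68.2
gripper_force: 0.0
```

>>> {"name": "move_arm", "arguments": {
  "steps": [
    [0,25,0,0,75],
    [0,35,0,0,75],
    [0,35,0,0,75],
    [0,26,0,0,75],
    [0,10,0,0,75],
    [0,0,0,0,75],
    [0,0,0,0,75],
    [0,0,0,0,75]
  ]
}}

```text
time: 19.35
position: [543.4, 288.3, 142.5]
tool_rot: [0.979, 0.205, -0.0, 0.0]
force: [0.4, -0.2, 0.2]
width: 68.3
gripper_force: 0.0
```

```bash
python3 - <<'E'
from loc import *
s=robot.get_state();print(s["position"],s["force"],s["width"])
sleeves("scene",[(543,290),(543,160)])
E
```

```text
[543.36512556 288.34317954 142.49367858] [ 0.38718912 -0.17136785  0.20086463] 68.32590364979828
scene top [545.7 289.3] side [543.3 287.5] 260 97.3
scene top [546.9 158.9] side [544.3 157.5] 235 97.2
```

>>> {"name": "move_arm", "arguments": {
  "steps": [
    [0,1,-20,0,75],
    [0,0,-25,0,75],
    [0,0,-20,0,75],
    [0,0,-15,0,75],
    [0,0,-8,0,75],
    [0,0,-2,0,75],
    [0,0,0,0,75],
    [0,0,0,0,75]
  ]
}}

```text
time: 20.07
position: [544.0, 290.3, 53.5]
tool_rot: [0.979, 0.205, 0.001, -0.0]
force: [0.7, -0.1, -0.3]
width: 68.4
gripper_force: 0.0
```

>>> {"name": "move_arm", "arguments": {
  "steps": [
    [0,0,0,0,60],
    [0,0,0,0,45],
    [0,0,0,0,35],
    [0,0,0,0,25],
    [0,0,0,0,25],
    [0,0,0,0,25],
    [0,0,0,0,25]
  ],
  "force": 30
}}

```text
time: 20.65
position: [543.5, 290.4, 52.8]
tool_rot: [0.979, 0.205, 0.0, 0.0]
force: [0.1, -0.3, 4.2]
width: 36.0
gripper_force: 30.0
```

>>> {"name": "move_arm", "arguments": {
  "steps": [
    [0,0,10,0,25],
    [0,0,20,0,25],
    [0,0,25,0,25],
    [0,0,30,0,25],
    [0,0,30,0,25],
    [0,0,20,0,25],
    [0,0,10,0,25],
    [0,0,0,0,25]
  ]
}}

```text
time: 21.32
position: [544.2, 290.8, 199.9]
tool_rot: [0.979, 0.205, 0.002, -0.0]
force: [0.7, 0.8, -4.6]
width: 35.8
gripper_force: 30.0
```

>>> {"name": "move_arm", "arguments": {
  "steps": [
    [0,-20,0,0,25],
    [-1,-30,0,0,25],
    [-1,-30,0,0,25],
    [-1,-30,0,0,25],
    [-1,-30,0,0,25],
    [-1,-30,0,0,25],
    [-1,-30,0,0,25],
    [-1,-30,0,0,25],
    [-1,-30,0,0,25],
    [-1,-30,0,0,25]
  ]
}}

```text
time: 22.15
position: [533.1, -0.8, 196.0]
tool_rot: [0.979, 0.205, -0.001, -0.0]
force: [-0.3, -0.2, -4.5]
width: 36.1
gripper_force: 30.0
```

>>> {"name": "move_arm", "arguments": {
  "steps": [
    [-1,-30,0,0,25],
    [-1,-30,0,0,25],
    [0,-30,0,0,25],
    [0,-20,0,0,25],
    [0,-10,0,0,25],
    [0,0,0,0,25],
    [0,0,0,0,25],
    [0,0,0,0,25]
  ]
}}

```text
time: 22.82
position: [532.0, -118.4, 196.9]
tool_rot: [0.979, 0.205, -0.001, -0.001]
force: [-0.4, 0.1, -4.3]
width: 35.7
gripper_force: 30.0
```

>>> {"name": "move_arm", "arguments": {
  "steps": [
    [1,-6,0,0,25],
    [0,0,-15,0,25],
    [0,0,-20,0,25],
    [0,0,-15,0,25],
    [0,0,-7,0,25],
    [0,0,0,0,25],
    [0,0,0,0,25],
    [0,0,0,0,25]
  ]
}}

```text
time: 23.48
position: [534.1, -125.6, 141.5]
tool_rot: [0.979, 0.205, 0.001, 0.0]
force: [0.9, -0.9, -5.3]
width: 35.5
gripper_force: 30.0
```

```bash
python3 - <<'E'
from h import *
s=robot.get_state();print(s["position"],s["force"])
im,d=robot.grab_frame("scene");cv2.imwrite("pics/s3.png",cv2.resize(im[90:220,180:310,::-1],None,fx=4.5,fy=4.5,interpolation=cv2.INTER_CUBIC))
E
```

```text
[ 534.06708248 -125.63262135  141.51623529] [ 0.9290372  -0.89216501 -5.32141755]
```

View pics/s3.png

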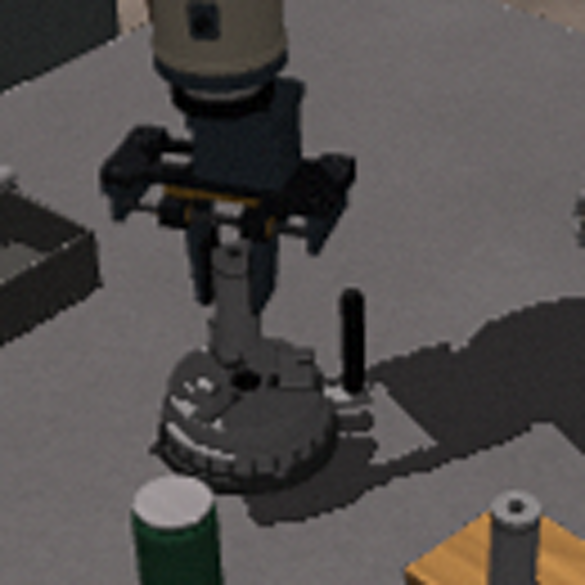

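```bash
cat > t.py <<'E'
from h import *
from scipy.optimize import least_squares
p=robot.get_state()["position"];print(p)
im,d=robot.grab_frame("scene");P=cloud("scene",d)
m=(np.hypot(P[...,0]-p[0],P[...,1]-p[1])<30)&(P[...,2]>p[2]-36)&(P[...,2]<p[2]+48)
m&=im.max(-1)>70
Q=P[m];print(len(Q))
for lo,hi in((-36,-22),(-22,-8),(-8,6),(6,20),(20,36),(-36,36)):
    S=Q[(Q[:,2]>p[2]+lo)&(Q[:,2]<p[2]+hi)]
    if len(S)<8: print(lo,len(S));continue
    f=least_squares(lambda q:np.hypot(S[:,0]-q[0],S[:,1]-q[1])-18,p[:2],loss="soft_l1");print(lo,len(S),(f.x-p[:2]).round(1))
c=robot.get_calibration("scene");K=np.array(c["mtx"]);R=Ro.from_quat(c["rotation"]).as_matrix()
def pr(X):
    q=K@R.T@(np.array(X)-np.ravel(c["eye"]));return (q[:2]/q[2]).round(1)
print("bore pred",pr([532.9,-124.4,60]),"sleeve top/bot",pr([p[0],p[1],p[2]+42]),pr([p[0],p[1],p[2]-38]))
for t in("chuck_mouth","chuck","sleeve_left_mid"):print(t,[(m["uv"],m["confidence"]) for m in robot.mark_of("scene",t)[:3]])
print("pred",pr([532.9,-124.4,90]),pr([532.9,-124.4,0]),pr([p[0],p[1],p[2]+2]))
E
python3 t.py
```

```text
[ 534.08851895 -125.69293112  141.58733414]
0
-36 0
-22 0
-8 0
6 0
20 0
-36 0
bore pred [234.4 174.5] sleeve top/bot [232.  146.1] [233.3 164.8]
chuck_mouth [([233.0, 163.5], 0.69)]
chuck [([236.5, 188.0], 0.85)]
sleeve_left_mid [([232.4, 153.7], 0.65), ([230.0, 165.1], 0.56)]
pred [233.9 167.9] [235.3 187.2] [232.6 155.6]
```

```bash
sed -i 's/^m&=.*$//' t.py; python3 t.py | head -9; python3 - <<'E'
from h import *
im,d=robot.grab_frame("scene");o=cv2.resize(im[130:190,205:265,::-1],None,fx=9,fy=9,interpolation=cv2.INTER_CUBIC)
cv2.imwrite("pics/s4.png",np.clip(255*(o/255.)**.6,0,255).astype(np.uint8))
E
```

```text
[ 533.70618331 -125.68238371  141.14637144]
275
-36 31 [ 0.5 -1.5]
-22 30 [ 0.8 -2.8]
-8 31 [ 1.7 -2.7]
6 47 [-0.  -0.2]
20 63 [0.5 0.5]
-36 202 [ 0.6 -1.5]
bore pred [234.4 174.5] sleeve top/bot [232.1 146.2] [233.3 164.9]
```

View pics/s4.png

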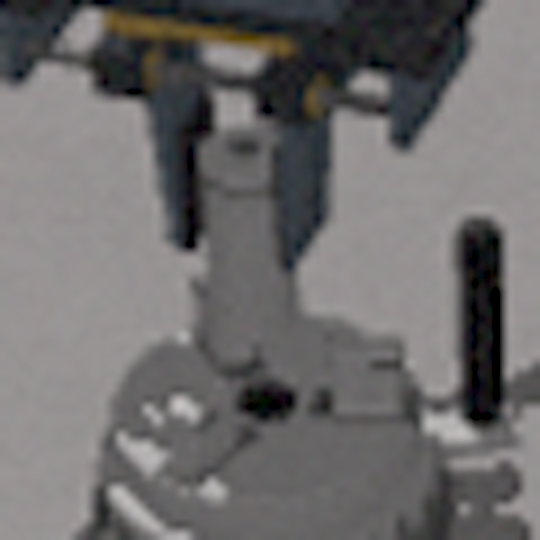

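The sleeve hangs upright above the bore (crop 267,400); the piece at its lower left is the rear jaw. I'll correct slightly and lower it.

>>> {"name": "move_arm", "arguments": {
  "steps": [
    [-1,1.5,0,0,25],
    [0,0,-6,0,25],
    [0,0,-6,0,25],
    [0,0,-6,0,25],
    [0,0,-5,0,25],
    [0,0,-4,0,25],
    [0,0,-1.5,0,25],
    [0,0,0,0,25],
    [0,0,0,0,25],
    [0,0,0,0,25]
  ]
}}

```text
time: 24.82
position: [532.6, -124.1, 112.3]
tool_rot: [0.979, 0.205, 0.0, 0.0]
force: [-0.2, -0.3, -5.8]
width: 35.8
gripper_force: 30.0
```

```bash
python3 w.py; python3 t.py|head -8; python3 - <<'E'
from loc import *
sleeves("scene",[(543,290),(543,160)]);sleeves("top",[(543,160)])
E
```

```text
[ 532.44776878 -124.08287976  112.16468244] 35.475134211803095 25.2167 [ 0.11 -0.11 -4.57] [0.47 0.33 0.25] [-4.0000e-03 -8.2187e+01 -2.9758e+01  6.4000e-02 -2.8000e-02  0.0000e+00]
[ 532.44776878 -124.08287976  112.16468244]
274
-36 33 [ 1.7 -2.7]
-22 35 [-0.6 -2.2]
-8 32 [ 0.4 -3.5]
6 48 [0.6 0. ]
20 52 [-0.3  3. ]
-36 200 [ 0.7 -1.8]
scene (543, 290) 0
scene top [547.  158.8] side [544.6 157.1] 231 96.9
top top [540.9 159.8] side [543.2 160. ] 112 102.0
```

```bash
python3 -c "
from plant import robot
print(robot.close_job())"
```

```text
the job is handed in; nothing more can be done
None
```

The job is handed in, with no verdict returned: the crank was turned one full turn, and the heavier left sleeve (about 5.0 N against 2.6 N) is held upright, centred between the open jaws and clear of the chuck, while the right one stands on its half of the board.

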